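# Check the airbrush compressor's oil level with the dipstick

## Task

Check the oil in the airbrush compressor: pick up the yellow-gripped dipstick from the tool tray, slide it down the sloping filler neck until the collar sits on the rim, draw it all the way out again, then hold it level with its tip a little above the white palette, touching nothing, so that the marks can be read. Finish like that, still holding the dipstick steady in the gripper; do not drop it on the bench, and leave everything else on the bench where it is.

Things in the scene. Friction and masses are not known exactly. Their poses are not given: they have to be found in the camera images.
- dipstick_grip (a point): centre of the dipstick's yellow grip (64 mm long, 22 x 22 mm). x runs along the rod to the tip, y and z square to the grip's flat faces. From x = 32 to 37 mm a brass collar 28 mm across, then a steel rod 7 mm thick, 120 mm long. It starts level, z up, across the tool tray, rear end of the grip on the near wall, rod on the far wall; both sides of the grip are free. 70 to 120 g
- dipstick_collar (a point): centre of the collar's underside (the face towards the tip), 37 mm ahead of the grip centre; same axes as the grip
- dipstick_tip (a point): the very end of the rod, red-ringed with two black level marks behind it, 157 mm ahead of the grip centre; same axes as the grip
- neck_mouth (a point): centre of the rim of the oil filler neck, a steel guide tube on the front of the compressor. z points out of the mouth along the tube, 45 degrees above level, towards the robot's side (the dipstick goes in along -z); y is level. Rim 26 mm outside; mouth 20 mm, narrowing within 16 mm to a 12 mm bore, 130 mm deep. The collar (28 mm) stops on the rim with the rod 120 mm in
- compressor: small piston air compressor, fixed: 180 (x) x 300 (y) x 205 mm tall, blue motor on its -y half, finned aluminium cylinder (84 mm square) on its +y half; origin under its centre, front (with the neck, whose rim centre is at x = -100, y = +108, z = 145 mm) faces -x
- tool_tray: black tool tray, fixed, 150 (x) x 240 (y) mm; origin under its centre. Walls 6 mm thick along y: near wall 36 mm tall at x = -72 mm, middle wall 32 mm at x = +2, far wall 43.5 mm at x = +72; floor 5 mm thick. The near compartment (68 mm wide) is empty
- palette: white ceramic paint palette, fixed, 120 (x) x 150 (y) mm, rim 16 mm tall; origin under its centre, axes along its sides
- tape_roll: roll of blue masking tape lying flat, 104 mm across, 25 mm tall; origin at the centre of its underside
- brush_jar: glass jar of brushes, 76 mm across, about 260 mm tall with the brushes; origin under its centre
- paint_blue_bottle: blue paint bottle, 56 mm across, 130 mm tall; origin under its centre
- paint_red_bottle: red paint bottle, 52 mm across, 110 mm tall; origin under its centre
- sanding_block: cork sanding block, 111 x 61 x 35 mm; origin under its centre
- square_awl: awl with a wooden handle lying on the table, 145 mm long, 22 mm tall; origin under the middle of its handle
- pencil: flat red carpenter's pencil, 13 x 175 x 8 mm, lying along y in the tool tray's far compartment; origin under its centre
- marker: blue marker with black cap, 15 x 130 x 15 mm, lying along y in the tool tray's far compartment; origin under its centre
Not all that is in view belongs to the job. Several things look just like the sanding_block: the one meant starts nearest to the robot's base.

How it is judged:
On the way, in this order (a step that is already met when the one before it is completed fails the run):
1. the dipstick is fully in the filler neck, its collar on the rim (angle between the x axis of dipstick_grip and the z axis of neck_mouth, either way round below 0.14 rad and distance between dipstick_collar and neck_mouth below 0.007 m and z of dipstick_collar in the frame of neck_mouth below 0.004 m and z of dipstick_tip in the frame of neck_mouth below -0.1 m), for 0.2 s.
2. the dipstick is drawn right out of the neck, tip clear of the rim, in the fingers (z of dipstick_tip in the frame of neck_mouth above 0.005 m and contact force between the fingers and dipstick above 1 N), for 0.1 s.
At the end, for the whole second after the job is handed in: the dipstick is held still in the fingers (nothing else touching it), its rod level within 10 degrees, its tip over the white palette and 15 to 200 mm above the palette's rim (angle between dipstick_grip's own x axis and vertical between 1.396 and 1.745 rad and x of dipstick_tip in the frame of palette between -0.06 and 0.06 m and y of dipstick_tip in the frame of palette between -0.075 and 0.075 m and z of dipstick_tip in the frame of palette between 0.031 and 0.216 m and height (world z) of dipstick_grip above 0.03 m and contact force between the fingers and dipstick above 1 N and linear speed of dipstick below 0.03 m/s and contact force between dipstick and compressor below 0.2 N and contact force between dipstick and palette below 0.2 N and contact force between dipstick and tool_tray below 0.2 N and contact force between dipstick and tape_roll below 0.2 N and contact force between dipstick and brush_jar below 0.2 N and contact force between dipstick and paint_blue_bottle below 0.2 N and contact force between dipstick and paint_red_bottle below 0.2 N and contact force between dipstick and sanding_block below 0.2 N and contact force between dipstick and square_awl below 0.2 N and contact force between dipstick and pencil below 0.2 N and contact force between dipstick and marker below 0.2 N); the arm keeps its last pose, push and grip.
It fails at once if a bystander on the bench (tape, jar, bottles, sanding block, awl) is pushed more than 25 mm away (distance of any of tape_roll, brush_jar, paint_blue_bottle, paint_red_bottle, sanding_block, square_awl from where it was at the start of the episode above 0.025 m).
It fails at once if the pencil or the marker is shifted more than 40 mm (distance of any of pencil, marker from where it was at the start of the episode above 0.04 m).
It fails at once if the brush jar or a paint bottle is knocked over (angle between any of brush_jar, paint_blue_bottle, paint_red_bottle's own z axis and vertical above 0.5 rad).
It fails at once if the dipstick is dropped onto the table (height (world z) of dipstick_grip below 0.02 m).
It also fails if it takes over 54 s, if anything falls off the work surface, if the arm or the gripper's body presses on something with over 40 N, if the wrist force passes 120 N, or if a joint passes its speed limit or range.

## Robot

A 6-joint arm with a two-finger parallel gripper is mounted at the origin on the work surface. World frame = base frame: x ahead of the robot, y to its left, z up, the work surface at z = 0. Lengths are in m, angles in rad, forces in N, time in s.
With the tool pointing down it reaches from about 0.275 to 0.725 m from the base axis. Payload 5.6 kg.
Tool frame: the origin (TCP) lies midway between the tips of the shut fingers; the grasp point (between the pads) lies 19 mm behind it (ctrl.grasp_offset is the distance from the TCP to the grasp point, in m); x points along the fingers, z is the direction in which the jaws open and shut, and the axes are right-handed (so a half turn about x gives the same grasp; the last joint's range is limited). The gripper opens to 85 mm and grips with 20 to 120 N. Pads are 22 mm wide; open, the fingers measure 114 mm over their backs; the gripper's body (76 mm by 85 mm) begins 54 mm behind the grasp point. The pads swing forward as they close: fully open they stand 13 mm farther back than shut.
Start: joints at [1.445, 0.255, 0.108, 0, -1.424, -0.285], TCP at [0.22, 0.504, 0.21] pointing down, gripper open.
Joint ranges: [-2.95, 2.95], [-1.21, 1.97], [-1.09, 1.5], [-2.87, 1.71], [-2.94, -0.07], [-3.05, 3.05]. Speed limits (rad/s): [2.57, 2.57, 3.14, 3.14, 3.14, 3.14].

## Interface

Orientations are given as a rotation vector (axis times angle).
In Python, from rig import ctrl gives the robot as it stands. The module is installed in compiled form; this text tells all that it offers. Calls block until the motion is done:
- ctrl.move_to(position, orientation): joint-space move of the TCP to a pose.
- ctrl.servo_line(position, rotation=None, rate=0.15, max_force=None): straight line of the TCP; rotation=None keeps the orientation; rate is the mean speed in m/s. With max_force (N) it stops when the force on the tool has changed by that much, and returns True; else False.
- ctrl.move_joints(angles): joint-space move.
- ctrl.move_gripper(opening, newtons=None): finger opening in m; newtons is the grip in N (None keeps the last); returns when the fingers have stopped.
- ctrl.pause(seconds).
- ctrl.inverse_kinematics(position, orientation): joint angles nearest the present ones, or None.
- ctrl.read_state(): the state.
- ctrl.snapshot(name): name is "side" or "top"; returns a dict with "color" (420x560x3 uint8, red, green, blue), "z_map" (420x560 float32, m along the optical axis (not along the pixel's ray), 0 where there is no reading), "vertical_fov" (degrees; the focal length in pixels is half the picture's height over the tangent of half this angle, whatever the lens; pixels are square), "cx", "cy" (the principal point, pixels), "rvec" (rotation vector, rad) and "tvec" (3), from world to camera coordinates, as OpenCV has them. Camera axes: x right, y down, z forward; pixel columns grow to the right and rows downward; lengths in m; the calibration is good to about 2 mm. A picture is of the moment at which its call begins.
A pose or a line that the arm cannot do raises ctrl.PlanningError and nothing moves.
- ctrl.hand_in(): hands the job in, once; it reports no verdict.
The state is a dict: "time": time; "joints": joint angles; "dq": joint speeds; "joint_torque": joint torques, N m; "tcp_pos": TCP position; "ee_rot": TCP orientation; "force": force on the tool from outside, world axes, zero at the start; "moment": the same for the moment, N m; "gripper_width": finger opening in m.
Only numpy, scipy, OpenCV 4.12 (cv2) and the standard library are available. Lean on these libraries where they do the work, as an engineer would, in place of code of your own. Each camera call takes 0.05 s, during which the arm holds its last target.

## Working session

There is one attempt and no reset: what is moved stays moved. The work goes in short steps, each a Python script; the robot and the scene stay as the last script left them, time stands still between calls to the robot, and variables do not carry over. Pictures are saved under pics/ and viewed, and the job is handed in when it is done.

```bash
mkdir -p pics
cat > h.py <<'E'
import numpy as np, cv2
from scipy.spatial.transform import Rotation as R
from rig import ctrl
def snap(n):
    s=ctrl.snapshot(n); s['f']=s['color'].shape[0]/2/np.tan(np.radians(s['vertical_fov'])/2)
    return s
def cloud(s):
    z=s['z_map']; v,u=np.mgrid[:z.shape[0],:z.shape[1]]
    p=np.stack([(u-s['cx'])*z/s['f'],(v-s['cy'])*z/s['f'],z],-1)
    Rm=cv2.Rodrigues(np.array(s['rvec'],float))[0]
    w=(p-np.array(s['tvec']).ravel())@Rm
    w[z==0]=np.nan
    return w
def save(s,n): cv2.imwrite('pics/'+n,s['color'][:,:,::-1])
E
python3 - <<'E'
from h import *
for n in('top','side'):
    s=snap(n); save(s,n+'0.png'); w=cloud(s); np.savez('%s0.npz'%n,w=w,c=s['color'])
    print(n,s['vertical_fov'],s['cx'],s['cy'],s['f'],s['rvec'],s['tvec'])
st=ctrl.read_state();print(st,ctrl.grasp_offset)
E
```

```text
top 44.575722239382294 274.8411012637083 216.11316238730234 512.3420632545494 [ 2.14891691 -2.14942969  0.15071548] [0.12687909 0.51679731 1.49595418]
side 42.350836799668514 279.7098928838277 211.00254820147617 542.1020403017103 [ 2.22902642 -0.68439851  0.3310263 ] [-0.34061272  0.36633562  1.5731498 ]
{'time': 0.1, 'joints': array([ 1.44458920e+00,  2.55680463e-01,  1.07157707e-01, -4.10588754e-04,
       -1.42390354e+00, -2.84593853e-01]), 'dq': array([ 0.00134223, -0.00130674,  0.00128909,  0.00170073, -0.00121486,
        0.00180131]), 'joint_torque': array([-3.41152212e-03, -3.87607706e+01,  2.38474649e+01,  5.37772939e+00,
       -3.74987052e-03, -1.10879625e-06]), 'tcp_pos': array([0.21940743, 0.50382962, 0.20890132]), 'ee_rot': array([ 1.50359329,  0.98496393, -1.50605207]), 'force': array([-0.88715836, -1.39467006, -0.28689457]), 'moment': array([-0.02715877,  0.02341724, -0.04527604]), 'gripper_width': 0.08551482588554585} 0.0187
```

View pics/top0.png

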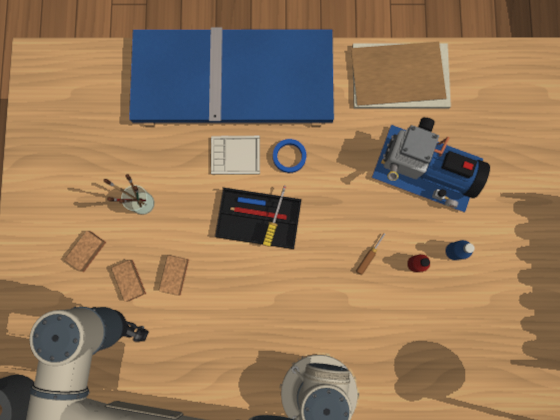

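View pics/side0.png

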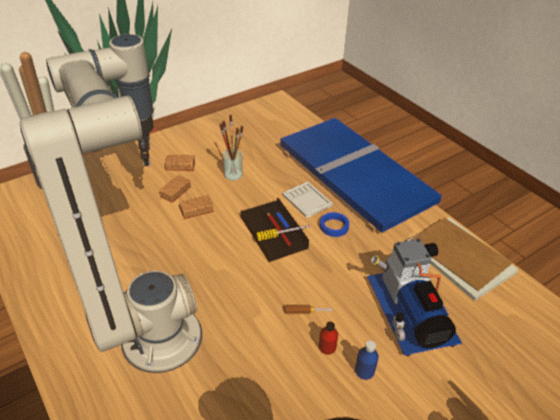

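The top view shows the tray at about (258,218), the yellow grip at (270,234) with its rod up to (283,188), and the palette at (235,155). The compressor is at (430,165) with the neck near (392,175). Next I'll zoom in and measure.

Run:
```python
from h import *
d=np.load('top0.npz');w=d['w'];c=d['c']
a=cv2.resize(c[115:255,200:340],None,fx=5,fy=5,interpolation=cv2.INTER_CUBIC)[:600]
cv2.imwrite('pics/t1.png',cv2.resize(c[180:255,210:310],None,fx=8,fy=8,interpolation=cv2.INTER_CUBIC)[:,:,::-1])
cv2.imwrite('pics/t2.png',cv2.resize(c[110:220,365:495],None,fx=5.4,fy=5.4,interpolation=cv2.INTER_CUBIC)[:,:,::-1])
e=np.load('side0.npz');c2=e['c']
cv2.imwrite('pics/s2.png',cv2.resize(c2[225:355,355:475],None,fx=4.6,fy=4.6,interpolation=cv2.INTER_CUBIC)[:,:,::-1])
hsv=cv2.cvtColor(c,cv2.COLOR_RGB2HSV)
for n,(cc,ww) in {'top':(c,w),'side':(c2,e['w'])}.items():
    h=cv2.cvtColor(cc,cv2.COLOR_RGB2HSV)
    m=(h[...,0]>22)&(h[...,0]<34)&(h[...,1]>170)&(h[...,2]>140)
    v,u=np.nonzero(m); p=ww[m]; print(n,m.sum(),u.min(),u.max(),v.min(),v.max(),np.nanmean(p,0),np.nanmin(p,0),np.nanmax(p,0))
for (u,v) in [(222,189),(301,195),(296,248),(216,240),(211,137),(259,137),(259,174),(211,174),(283,188),(388,127),(489,160),(470,209),(373,178),(393,175)]:
    print(u,v,w[v,u])
```

```text
top 130 263 275 224 245 [0.45869534 0.14335289 0.05769354] [0.42826827 0.12629923 0.0465943 ] [0.4908839  0.16145194 0.06632842]
side 119 257 378 229 263 [0.46119718 0.13412198 0.05568865] [ 0.42540014 -0.21335391  0.00525899] [0.62592802 0.2066555  0.15287911]
222 189 [0.59939022 0.28594906 0.03590888]
301 195 [nan nan nan]
296 248 [ 0.42433711  0.06245618 -0.00224069]
216 240 [ 0.44874124  0.30592675 -0.00174128]
211 137 [0.7673856  0.3245147  0.01515959]
259 137 [7.71731239e-01 1.76229585e-01 6.69686315e-04]
259 174 [6.53555593e-01 1.75761193e-01 3.63338266e-04]
211 174 [0.65101017 0.3229426  0.01177831]
283 188 [0.59997486 0.10234804 0.04832584]
388 127 [ 0.80371628 -0.22809508  0.00170446]
489 160 [ 0.69705785 -0.53774664  0.00365161]
470 209 [ 0.54353573 -0.47130287  0.00180804]
373 178 [ 0.6352652  -0.17189673  0.026069  ]
393 175 [ 0.62245072 -0.20966813  0.12514639]
```

Run:
```python
from h import *
for n,k in (('top0',9),):
    pass
# heights map for contours
d=np.load('top0.npz');w=d['w']
def rect(m,name):
    p=w[m][:,:2].astype(np.float32); r=cv2.minAreaRect(p); print(name,m.sum(),r,np.nanmedian(w[m][:,2]))
x,y,z=w[...,0],w[...,1],w[...,2]
v,u=np.mgrid[:420,:560]
box=lambda a,b,c_,d_:(u>=a)&(u<b)&(v>=c_)&(v<d_)
rect(box(205,265,130,180)&(z>.006)&(z<.03),'palette')
rect(box(210,308,182,252)&(z>.015)&(z<.06),'tray')
rect(box(365,495,110,218)&(z>.004)&(z<.3),'comp')
rect(box(365,495,110,218)&(z>.185)&(z<.3),'comp high')
```

```text
palette 1346 ((0.7143921256065369, 0.2523931860923767), (0.1559544801712036, 0.18418507277965546), 0.1213647872209549) 0.010033123505045455
tray 1293 ((0.5247407555580139, 0.17684757709503174), (0.24026808142662048, 0.18640176951885223), 81.48941802978516) 0.03315080061364208
comp 7319 ((0.6881347894668579, -0.35357755422592163), (0.4098513126373291, 0.3405347764492035), 89.9115982055664) 0.10935324238556976
comp high 1139 ((0.704922080039978, -0.2845938801765442), (0.1077614352107048, 0.11881713569164276), 68.1852035522461) 0.1968898203363889
```

View pics/t1.png

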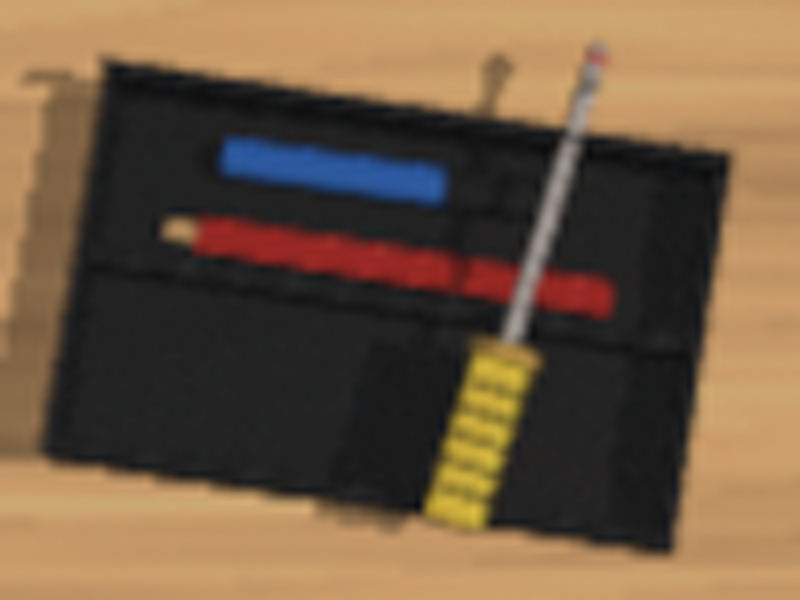

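View pics/t2.png

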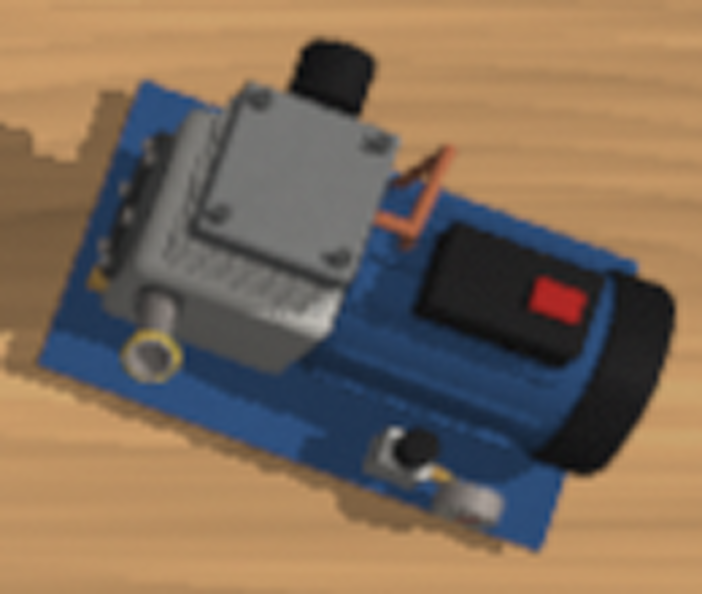

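View pics/s2.png

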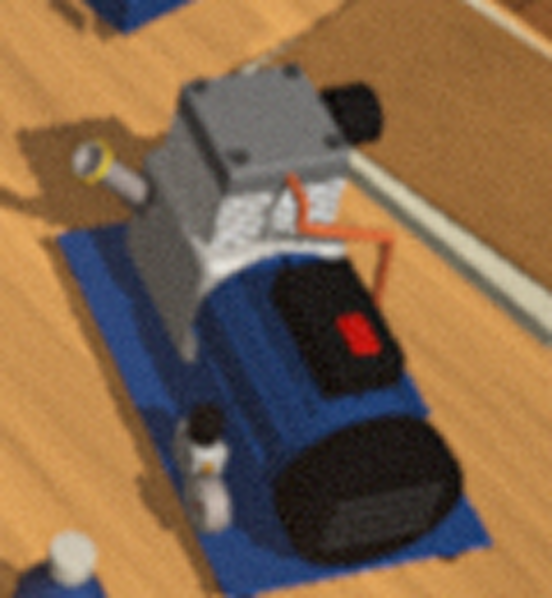

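The zooms show the rim centre at about (393.1,175.7) in the top view and about (375,259.8) in the side view. The dipstick lies across the tray's right half. I'll triangulate these and fit the planar poses.

```bash
cat >> h.py <<'E'
def ray(s,u,v):
    Rm=cv2.Rodrigues(np.array(s['rvec'],float))[0]; t=np.array(s['tvec']).ravel()
    d=Rm.T@np.array([(u-s['cx'])/s['f'],(v-s['cy'])/s['f'],1]); return -Rm.T@t,d/np.linalg.norm(d)
def atz(s,u,v,z):
    o,d=ray(s,u,v); return o+d*(z-o[2])/d[2]
def tri(*rs):
    A=sum(np.eye(3)-np.outer(d,d) for o,d in rs); b=sum((np.eye(3)-np.outer(d,d))@o for o,d in rs)
    p=np.linalg.solve(A,b); return p,[np.linalg.norm(np.cross(p-o,d)) for o,d in rs]
def proj(s,P):
    Rm=cv2.Rodrigues(np.array(s['rvec'],float))[0]
    q=np.atleast_2d(P)@Rm.T+np.array(s['tvec']).ravel()
    return q[:,:2]/q[:,2:]*s['f']+[s['cx'],s['cy']]
E
python3 - <<'E'
from h import *
T=snap('top');S=snap('side')
import pickle; pickle.dump((T,S),open('cams.pkl','wb'))
f=lambda x,y,k,a,b:((x+.5)/k-.5+a,(y+.5)/k-.5+b)
p,r=tri(ray(T,*f(152,355,5.4,365,110)),ray(S,*f(92,160,4.6,355,225)));print('neck',p,r)
def fit(px,hx,hy,z):
    # px corners order; match in order
    q=np.array([atz(T,*c,z)[:2] for c in px]); m=q.mean(0)
    return q,m
q,m=fit([f(*c,5.4,365,110) for c in [(147,80),(637,265),(543,550),(40,365)]],0,0,.008)
e=q[1]-q[0];g=q[2]-q[3];h=q[0]-q[3];k=q[1]-q[2]
print('comp',q,m,'yaw',[np.degrees(np.arctan2(v[1],v[0])) for v in(-e,-g)],[np.degrees(np.arctan2(v[1],v[0])) for v in(h,k)],[np.linalg.norm(v) for v in (e,g,h,k)])
for yaw in (np.radians(np.arange(-24,-15,2))):
    ex=np.array([np.cos(yaw),np.sin(yaw)]);ey=np.array([-ex[1],ex[0]])
    print(np.degrees(yaw),m-0.1*ex+.108*ey)
# dipstick
A=f(452,525,8,210,180) # rear
for a,b,z in [(458,522,.047),(503,350,.047),(597,48,.047),(105,62,.0435),(730,155,.0435),(672,552,.036),(45,458,.036)]:
    print((a,b),atz(T,*f(a,b,8,210,180),z))
w=cloud(T);c=T['color']
e=cloud(S)
for (ww,cc) in ((w,c),(e,S['color'])):
    h=cv2.cvtColor(cc,cv2.COLOR_RGB2HSV)
    m=(h[...,0]>22)&(h[...,0]<34)&(h[...,1]>150)&(h[...,2]>120)
    m&=(ww[...,0]>.41)&(ww[...,0]<.51)&(ww[...,1]>.1)&(ww[...,1]<.18)&(ww[...,2]>.02)
    pp=ww[m]; print(m.sum(),np.median(pp,0),np.percentile(pp[:,2],[2,20,50,80,98]))
    print(cv2.minAreaRect(pp[:,:2].astype(np.float32)))
for u,v in [(392,174),(393,176),(394,176)]: print(w[v,u])
E
```

```text
neck [ 0.6157651  -0.20322212  0.14682595] [np.float64(0.0010097675118268385), np.float64(0.0010097675118269638)]
comp [[ 0.81007064 -0.23883395]
 [ 0.7001895  -0.51617934]
 [ 0.53503729 -0.45371117]
 [ 0.64175068 -0.17242681]] [ 0.67176203 -0.34528782] yaw [np.float64(68.38708213769378), np.float64(69.22430368025682)] [np.float64(-21.53068474286937), np.float64(-20.71892713832065)] [np.float64(0.2983191724570359), np.float64(0.30084653821587193), np.float64(0.18094617139533897), np.float64(0.1765715831573996)]
-24.000000000000004 [ 0.62433504 -0.20595124]
-22.0 [ 0.61950115 -0.2076913 ]
-20.0 [ 0.61473094 -0.209599  ]
-18.0 [ 0.61003021 -0.21167201]
-16.0 [ 0.60540469 -0.21390782]
(458, 522) [0.42993299 0.15043217 0.047     ]
(503, 350) [0.49375874 0.13388754 0.047     ]
(597, 48) [0.60766234 0.09875218 0.047     ]
(105, 62) [0.60305935 0.28316607 0.0435    ]
(730, 155) [0.567634   0.04909148 0.0435    ]
(672, 552) [0.41969995 0.07128642 0.036     ]
(45, 458) [0.4547269  0.30415753 0.036     ]
150 [0.45956704 0.14387246 0.05684682] [0.04614305 0.05361607 0.05684682 0.05948579 0.06218324]
((0.45975372195243835, 0.1432611048221588), (0.020502395927906036, 0.06201579421758652), 73.55569458007812)
110 [0.45565069 0.14010683 0.05646671] [0.03609638 0.05136381 0.05646671 0.05951138 0.06358397]
((0.4695180058479309, 0.1445608139038086), (0.08521713316440582, 0.04154524207115173), 13.408686637878418)
[ 0.62591243 -0.2074877   0.12269529]
[ 0.61815303 -0.20809161  0.13143045]
[ 0.61809342 -0.21086224  0.13169746]
```

```bash
cat >> h.py <<'E'
G=ctrl.grasp_offset
def rodpose(yaw,pitch,a,flip=False):
    """rod yaw, pitch (nose-up +), tool tilt a towards rod -> tool rotation, d"""
    d=np.array([np.cos(yaw)*np.cos(pitch),np.sin(yaw)*np.cos(pitch),np.sin(pitch)])
    z=np.array([-np.sin(yaw),np.cos(yaw),0])
    dn=-np.cross(d,z)   # perpendicular
    if dn[2]>0: dn=-dn
    x=np.cos(a)*dn+np.sin(a)*d
    if flip: z=-z
    return R.from_matrix(np.stack([x,np.cross(z,x),z],1)),d
def tcp_for(grip,rot): return np.asarray(grip)+rot.apply([G,0,0])
E
cat > plan.py <<'E'
from h import *
GRIP=np.array([.458,.143,.047]);GY=np.radians(-16.3)
NECK=np.array([.6165,-.2055,.146]);NY=np.radians(-21)
PAL=np.array([.712,.25,0])
def neckgrip(off): # grip centre when the tip... off = collar height above the rim along axis
    _,d=rodpose(NY,-np.pi/4,0); return NECK-d*(.037+off)
E
python3 - <<'E'
from plan import *
for fl in (0,1):
  for a in np.radians([25,35,45]):
    r1,_=rodpose(GY,0,a,fl);r2,_=rodpose(NY,-np.pi/4,a,fl);r3,_=rodpose(np.radians(0),0,a,fl)
    for nm,g,r in [('pick',GRIP,r1),('lift',GRIP+[0,0,.2],r1),('pre',neckgrip(.16),r2),('in',neckgrip(0),r2),('fin',PAL+[-.157,0,.11],r3)]:
        q=ctrl.inverse_kinematics(tcp_for(g,r),r.as_rotvec()); print(fl,round(np.degrees(a)),nm,None if q is None else np.round(q,2))
E
```

```text
0 25 pick [ 0.79  0.09 -0.98  0.95 -0.47  2.78]
0 25 lift [ 0.93 -0.12 -0.51  0.47 -1.07 -2.99]
0 25 pre [-0.08  0.43  0.48 -0.11 -1.96 -1.88]
0 25 in [-0.12  0.69  0.64 -0.09 -1.86 -1.83]
0 25 fin [ 0.83  0.21 -0.57  0.61 -0.58 -2.88]
0 35 pick None
0 35 lift [ 1.03 -0.18 -0.71  0.72 -1.    3.01]
0 35 pre [-0.04  0.3   0.31 -0.06 -1.75 -1.9 ]
0 35 in [-0.1   0.55  0.42 -0.05 -1.61 -1.84]
0 35 fin [ 0.7   0.15 -0.84  1.36 -0.39  2.76]
0 45 pick None
0 45 lift [ 1.08 -0.2  -0.88  0.99 -0.98  2.72]
0 45 pre [-0.    0.17  0.14  0.   -1.54 -1.93]
0 45 in [-0.07  0.42  0.2   0.   -1.35 -1.87]
0 45 fin None
1 25 pick [ 0.79  0.09 -0.98  0.95 -0.47 -0.36]
1 25 lift [ 0.93 -0.12 -0.51  0.47 -1.07  0.15]
1 25 pre [-0.08  0.43  0.48 -0.11 -1.96  1.26]
1 25 in [-0.12  0.69  0.64 -0.09 -1.86  1.31]
1 25 fin [ 0.83  0.21 -0.57  0.61 -0.58  0.26]
1 35 pick None
1 35 lift [ 1.03 -0.18 -0.71  0.72 -1.   -0.13]
1 35 pre [-0.04  0.3   0.31 -0.06 -1.75  1.24]
1 35 in [-0.1   0.55  0.42 -0.05 -1.61  1.3 ]
1 35 fin [ 0.7   0.15 -0.84  1.36 -0.39 -0.38]
1 45 pick None
1 45 lift [ 1.08 -0.2  -0.88  0.99 -0.98 -0.42]
1 45 pre [-0.    0.17  0.14  0.   -1.54  1.21]
1 45 in [-0.07  0.42  0.2   0.   -1.35  1.27]
1 45 fin None
```

```bash
echo "A=np.radians(22)" >> plan.py
python3 - <<'E'
from plan import *
r1,_=rodpose(GY,0,A,1)
x=r1.apply([1,0,0]); t=tcp_for(GRIP,r1)
for k in (.12,.08,.04,0): print(np.round(ctrl.inverse_kinematics(t-k*x,r1.as_rotvec()),2))
ctrl.move_to(t-.10*x,r1.as_rotvec())
print(ctrl.read_state()['joints'],ctrl.read_state()['time'])
hit=ctrl.servo_line(t-.03*x,rate=.12,max_force=15)
for n in('top','side'):
    s=snap(n); 
    u,v=proj(s,GRIP)[0].astype(int); c=s['color'][v-55:v+55,u-70:u+70]
    cv2.imwrite('pics/p1_%s.png'%n,cv2.resize(c,None,fx=5,fy=5,interpolation=cv2.INTER_CUBIC)[:,:,::-1])
print(hit,ctrl.read_state()['tcp_pos'],t-.03*x,ctrl.read_state()['time'])
E
```

```text
[ 1.01 -0.11 -0.71  0.47 -0.92 -0.01]
[ 0.95 -0.05 -0.77  0.53 -0.78 -0.03]
[ 0.89  0.02 -0.84  0.61 -0.65 -0.09]
[ 0.81  0.1  -0.9   0.75 -0.51 -0.18]
[ 0.98432442 -0.0764401  -0.73916347  0.49582991 -0.85085189 -0.01784687] 1.7167
False [0.45433749 0.14502765 0.05836314] [0.45393709 0.14418808 0.05747718] 2.55
```

View pics/p1_top.png

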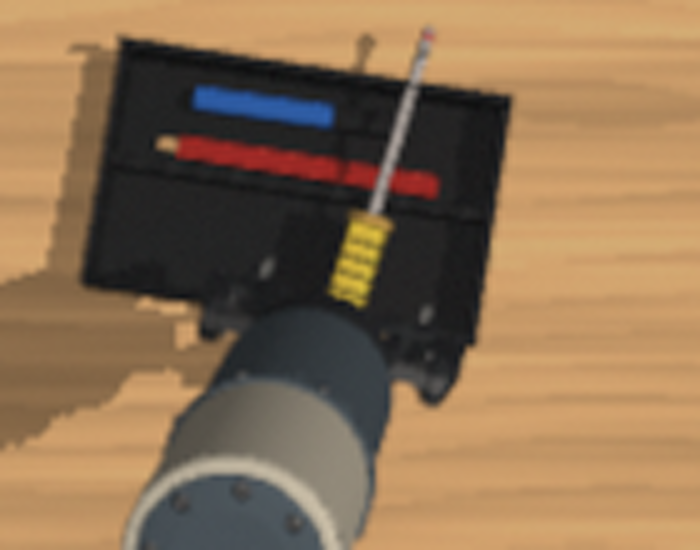

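View pics/p1_side.png

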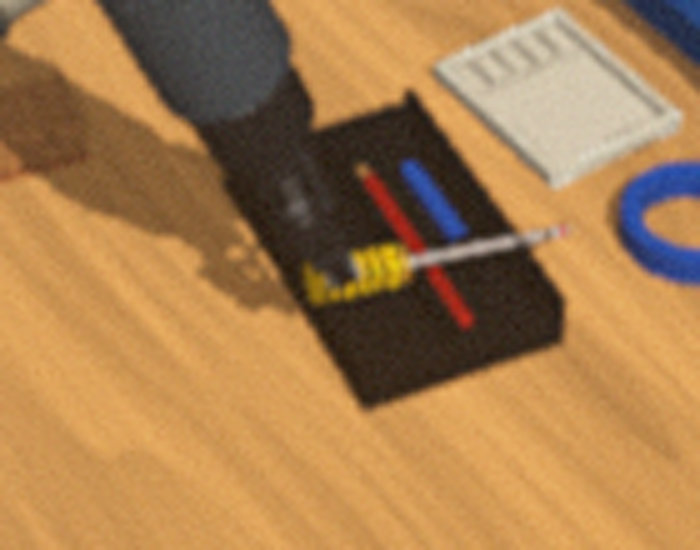

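The fingers straddle the grip symmetrically: the pads are at (267,265) and (427,312) in the crop, and the grip axis runs between them. I'll go in and close.

Run:
```python
from plan import *
r1,_=rodpose(GY,0,A,1); t=tcp_for(GRIP,r1)
print(ctrl.servo_line(t,rate=.08,max_force=15))
f0=ctrl.read_state()['force']
ctrl.move_gripper(0.0,newtons=70)
s=ctrl.read_state();print(s['gripper_width'],s['force']-f0,s['tcp_pos']-t)
print(ctrl.servo_line(s['tcp_pos']+[0,0,.2],rate=.15))
for n in('top','side'):
    s=snap(n); g=GRIP+[0.05,0,.2]
    u,v=proj(s,g)[0].astype(int); c=s['color'][v-55:v+55,u-70:u+70]
    cv2.imwrite('pics/p2_%s.png'%n,cv2.resize(c,None,fx=5,fy=5,interpolation=cv2.INTER_CUBIC)[:,:,::-1])
s=ctrl.read_state();print(s['gripper_width'],s['time'],s['joints'])
```

```text
False
0.01948544841730111 [-0.55801486 -0.63653849  5.6336679 ] [0.00033164 0.00038814 0.00051556]
False
0.019706589862813078 5.2667 [ 0.89721427 -0.09774169 -0.44784258  0.39835277 -1.10379213  0.22892104]
```

View pics/p2_top.png

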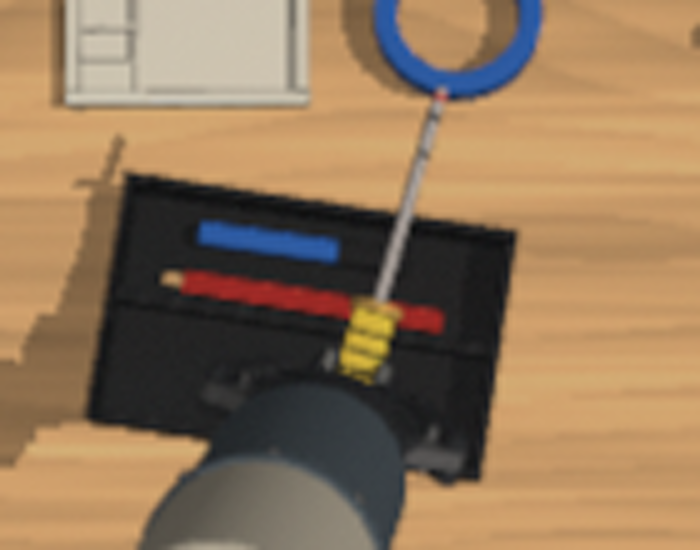

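View pics/p2_side.png

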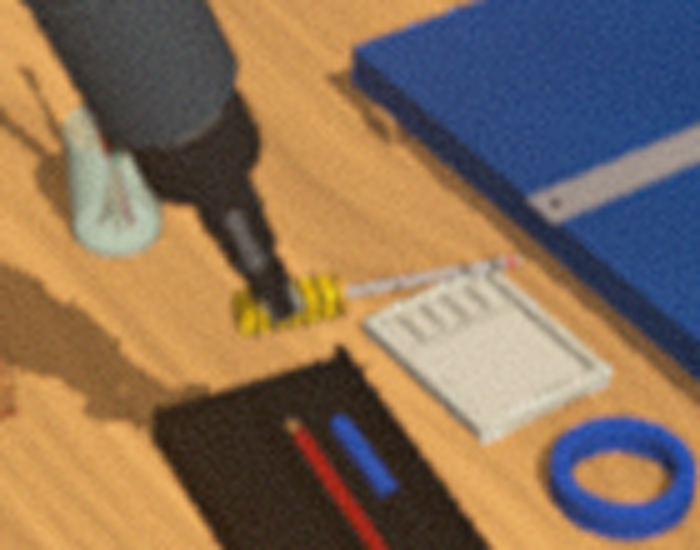

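The dipstick is held and lifted. The tip is at crop (442,93) in the top view and (515,262) in the side view. I'll triangulate it and go to the pre-insert pose.

```bash
cat >> h.py <<'E'
def crop(s,c,n,k=6,hw=60,hh=45):
    u,v=np.round(proj(s,c)[0]).astype(int); a=s['color'][v-hh:v+hh,u-hw:u+hw]
    cv2.imwrite('pics/'+n,cv2.resize(a,None,fx=k,fy=k,interpolation=cv2.INTER_CUBIC)[:,:,::-1]); print(n,'origin',u-hw,v-hh)
E
python3 - <<'E'
from plan import *
import pickle; T,S=pickle.load(open('cams.pkl','rb'))
f=lambda x,y,k,a,b:((x+.5)/k-.5+a,(y+.5)/k-.5+b)
g=GRIP+[0.05,0,.2]
ot=proj(T,g)[0].astype(int)-[70,55];os=proj(S,g)[0].astype(int)-[70,55]
p,r=tri(ray(T,*f(442,93,5,*ot)),ray(S,*f(515,262,5,*os)))
s=ctrl.read_state(); Rt=R.from_rotvec(s['ee_rot']); gp=s['tcp_pos']-Rt.apply([G,0,0])
print('tip',p,r,'expect',GRIP+[0,0,.2]+.157*np.array([np.cos(GY),np.sin(GY),0]),'in tool',Rt.inv().apply(p-gp))
r2,d=rodpose(NY,-np.pi/4,A,1)
ctrl.move_to(tcp_for(neckgrip(.22),r2),r2.as_rotvec())
print(ctrl.servo_line(tcp_for(neckgrip(.15),r2),rate=.12,max_force=10))
for n in('top','side'):
    s=snap(n); crop(s,NECK,'q1_%s.png'%n); pickle.dump(s,open('q1_%s.pkl'%n,'wb'))
s=ctrl.read_state();print(s['tcp_pos']-tcp_for(neckgrip(.15),r2),s['time'],s['joints'])
E
```

```text
tip [0.60435766 0.09820586 0.24790527] [np.float64(0.0009445408270705072), np.float64(0.000944540827070407)] expect [0.60868943 0.09893533 0.247     ] in tool [0.05606372 0.14241599 0.00198458]
False
q1_top.png origin 333 130
q1_side.png origin 316 215
[-1.16251128e-06  3.80947727e-06  1.06213781e-03] 7.25 [-0.08787733  0.47958475  0.53870637 -0.11875937 -2.01263963  1.26233172]
```

View pics/q1_top.png

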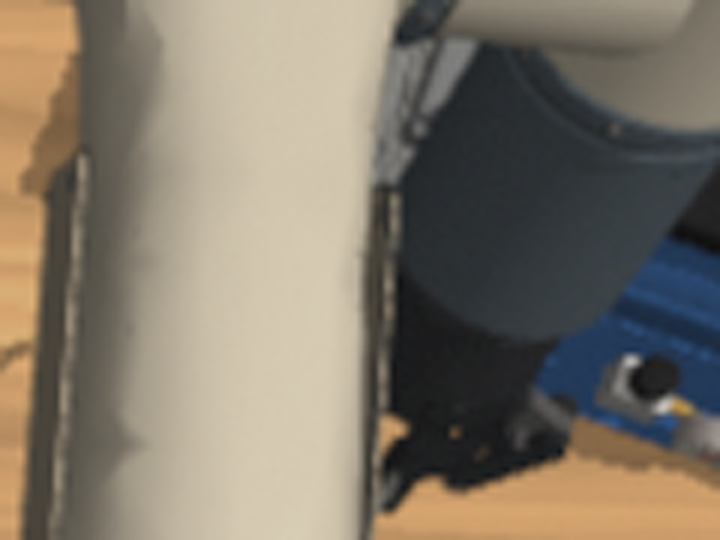

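View pics/q1_side.png

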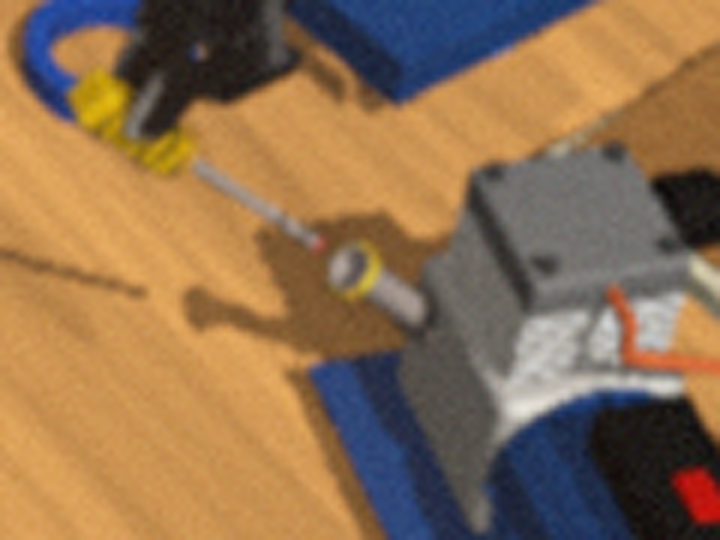

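The side view shows the rod, from (195,160) to (318,243) in the crop, pointing at the mouth at about (349,268). The arm hides the mouth in the top view. I'll refine the mouth pose by overlaying the rim model on the unobstructed first pictures.

```bash
cat > ov.py <<'E'
from plan import *
import pickle; T,S=pickle.load(open('cams.pkl','rb'))
T=dict(T);S=dict(S)
def ov(neck,ny,name):
    out=[]
    _,d=rodpose(ny,-np.pi/4,0); y=np.array([-np.sin(ny),np.cos(ny),0]); e=np.cross(d,y)
    th=np.linspace(0,2*np.pi,60)
    for s,img in ((T,np.load('top0.npz')['c']),(S,np.load('side0.npz')['c'])):
        k=16;u0,v0=np.round(proj(s,NECK)[0]).astype(int); hw=12;hh=18
        a=img[v0-hh:v0+hh,u0-hw:u0+hw]; a=cv2.resize(a,None,fx=k,fy=k,interpolation=cv2.INTER_CUBIC)[:,:,::-1].copy()
        for rr,off,col in ((.013,0,(0,255,0)),(.010,0,(255,0,255)),(.013,.05,(255,255,0))):
            P=neck+d*off+rr*(np.outer(np.cos(th),y)+np.outer(np.sin(th),e))
            q=(proj(s,P)-[u0-hw,v0-hh]+.5)*k-.5
            cv2.polylines(a,[np.round(q).astype(np.int32)],True,col,1)
        out.append(a)
    cv2.imwrite('pics/'+name,np.hstack(out))
if __name__=='__main__':
    import sys
    ov(np.array(eval(sys.argv[1])),np.radians(float(sys.argv[2])),sys.argv[3])
E
python3 ov.py "[.6165,-.2055,.146]" -21 ov1.png
```

```text
(no output)
```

View pics/ov1.png

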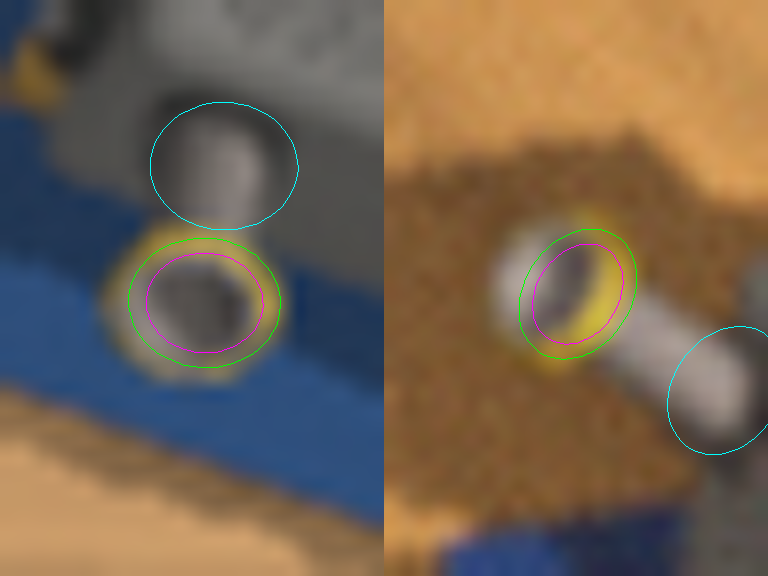

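Run:
```python
from ov import *
a=proj(T,NECK)[0]+[-.45,.3]; b=proj(S,NECK)[0]+[-1.4,-.15]
p,r=tri(ray(T,*a),ray(S,*b)); print(p,r)
ov(p,NY,'ov2.png')
```

```text
[ 0.61441864 -0.20338472  0.14642547] [np.float64(0.0012794567737687054), np.float64(0.001279456773768406)]
```

View pics/ov2.png

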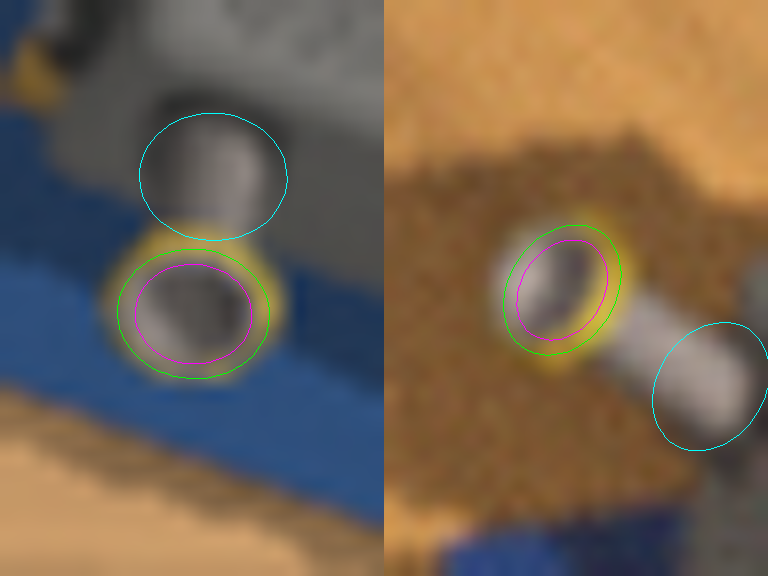

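```bash
sed -i 's/^NECK=.*/NECK=np.array([.615,-.2045,.146]);NY=np.radians(-21)/' plan.py
python3 - <<'E'
from plan import *
import pickle
s=pickle.load(open('q1_side.pkl','rb')); 
st=ctrl.read_state();Rt=R.from_rotvec(st['ee_rot']); _,d=rodpose(NY,-np.pi/4,0); gp=st['tcp_pos']-Rt.apply([G,0,0])
k=lambda P:(proj(s,P)[0]-[316,215]+.5)*6-.5
for o in (.037,.157): print(k(gp+o*d))
print('neck',k(NECK),'dy',k(NECK+.003*np.array([-np.sin(NY),np.cos(NY),0]))-k(NECK),'de',k(NECK+.003*np.cross(d,[-np.sin(NY),np.cos(NY),0]))-k(NECK))
r2,d=rodpose(NY,-np.pi/4,A,1)
print(ctrl.servo_line(tcp_for(neckgrip(.123),r2),rate=.08,max_force=8))
for n in ('side','top'): crop(snap(n),NECK,'q2_%s.png'%n,k=10,hw=36,hh=28)
E
```

```text
[180.0308251  153.03574459]
[325.92657318 247.89231039]
neck [356.50256508 271.7194519 ] dy [-2.18077823 -4.34720106] de [ 4.59804574 -3.58300621]
False
q2_side.png origin 339 232
q2_top.png origin 357 148
```

View pics/q2_side.png

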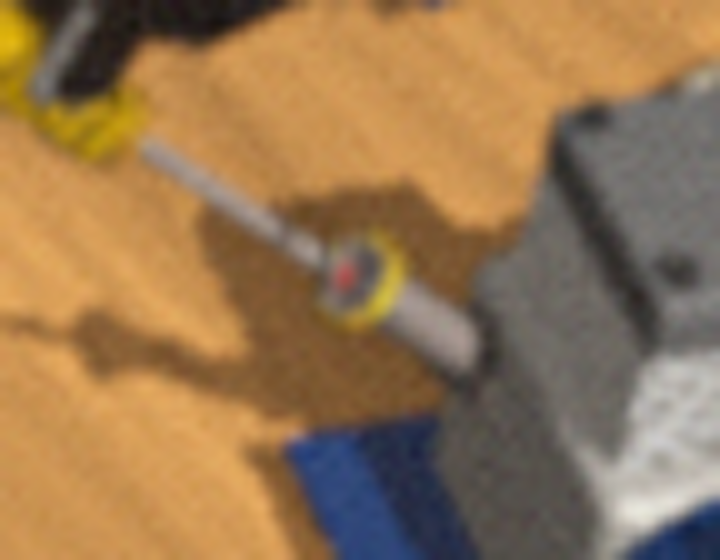

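The tip's red ring, at (345,272) in the crop, now sits within the mouth ellipse, whose centre is about (355,278). I'll do a guarded insertion and log the forces.

Run:
```python
from plan import *
r2,d=rodpose(NY,-np.pi/4,A,1); y=np.array([-np.sin(NY),np.cos(NY),0]);e=np.cross(d,y)
st0=ctrl.read_state(); f0=st0['force'];m0=st0['moment']
for off in (.113,.105,.098,.09):
    h=ctrl.servo_line(tcp_for(neckgrip(off),r2),rate=.05,max_force=8)
    s=ctrl.read_state();f=s['force']-f0
    print(off,h,'f d,y,e',np.round([f@d,f@y,f@e],1),'m',np.round(R.from_rotvec(s['ee_rot']).inv().apply(s['moment']-m0),2),s['time'])
    if h: break
crop(snap('side'),NECK,'q3_side.png',k=10,hw=36,hh=28)
```

```text
0.113 False f d,y,e [-0.3  1.2  0.1] m [0.08 0.02 0.05] 8.175
0.105 False f d,y,e [0.6 0.6 0.1] m [0.04 0.03 0.04] 8.4833
0.098 False f d,y,e [ 0.8  0.3 -0.8] m [0.03 0.04 0.01] 8.775
0.09 False f d,y,e [-0.2  0.7 -0.2] m [0.03 0.01 0.04] 9.0833
q3_side.png origin 339 232
```

View pics/q3_side.png

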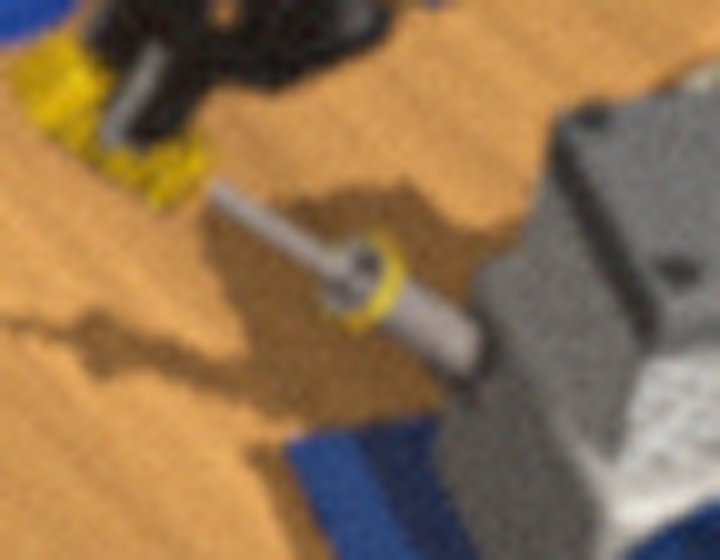

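The rod is in the mouth, about 30 mm deep, with no contact force. Continuing.

Run:
```python
from plan import *
r2,d=rodpose(NY,-np.pi/4,A,1); y=np.array([-np.sin(NY),np.cos(NY),0]);e=np.cross(d,y)
st0=ctrl.read_state(); f0=st0['force'];m0=st0['moment']
for off in (.075,.06,.045,.03,.02,.012):
    h=ctrl.servo_line(tcp_for(neckgrip(off),r2),rate=.06,max_force=12)
    s=ctrl.read_state();f=s['force']-f0; dv=s['tcp_pos']-tcp_for(neckgrip(off),r2)
    print(off,h,'f d,y,e',np.round([f@d,f@y,f@e],1),'m',np.round(R.from_rotvec(s['ee_rot']).inv().apply(s['moment']-m0),2),np.round(1e3*np.array([dv@d,dv@y,dv@e]),1),s['gripper_width'],s['time'])
    if h: break
crop(snap('side'),NECK,'q4_side.png',k=10,hw=36,hh=28)
```

```text
0.075 False f d,y,e [-0.9  0.8  0.7] m [-0.07  0.05 -0.  ] [ 0.5 -0.1 -0.5] 0.019552066008544502 9.5333
0.06 False f d,y,e [-0.2  0.7  0.3] m [-0.04 -0.01  0.02] [ 0.5 -0.1 -0.4] 0.019690106378505264 9.9333
0.045 False f d,y,e [-0.8 -0.  -0.2] m [-0.04 -0.04 -0.03] [ 0.5 -0.1 -0.4] 0.019716162233283464 10.3333
0.03 False f d,y,e [-0.5  0.5 -0. ] m [-0.03 -0.    0.01] [ 0.5 -0.1 -0.4] 0.019554044196754276 10.7333
0.02 False f d,y,e [-0.9  0.9  1.1] m [-0.05 -0.06  0.01] [ 0.5 -0.1 -0.4] 0.019516892600276572 11.05
0.012 False f d,y,e [-0.4  1.1  0.1] m [-0.04 -0.04 -0.03] [ 0.5 -0.1 -0.4] 0.01971048427891759 11.3333
q4_side.png origin 339 232
```

View pics/q4_side.png

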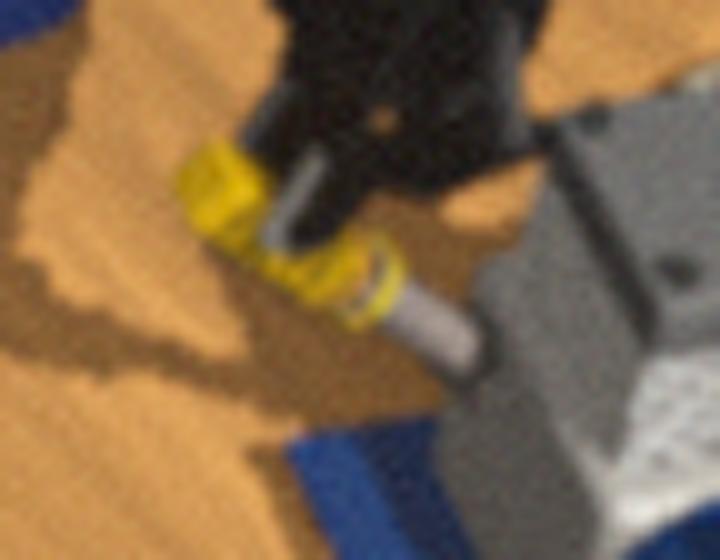

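The rod is almost fully in and the collar is near the rim. Now a slow guarded push until the collar seats.

Run:
```python
from plan import *
r2,d=rodpose(NY,-np.pi/4,A,1); y=np.array([-np.sin(NY),np.cos(NY),0]);e=np.cross(d,y)
st0=ctrl.read_state(); f0=st0['force']
h=ctrl.servo_line(tcp_for(neckgrip(-.012),r2),rate=.025,max_force=12)
def rep():
    s=ctrl.read_state();f=s['force']-f0; dv=s['tcp_pos']-tcp_for(neckgrip(0),r2)
    print(h,'f d,y,e',np.round([f@d,f@y,f@e],1),np.round(1e3*np.array([dv@d,dv@y,dv@e]),1),s['time'])
rep(); ctrl.pause(.5); rep()
crop(snap('side'),NECK,'q5_side.png',k=10,hw=36,hh=28)
```

```text
True f d,y,e [-4.2 -1.1  3.3] [-1.4 -0.1 -0.8] 11.9583
True f d,y,e [-6.4 -0.1  4. ] [-1.4 -0.1 -0.8] 12.4583
q5_side.png origin 339 232
```

View pics/q5_side.png

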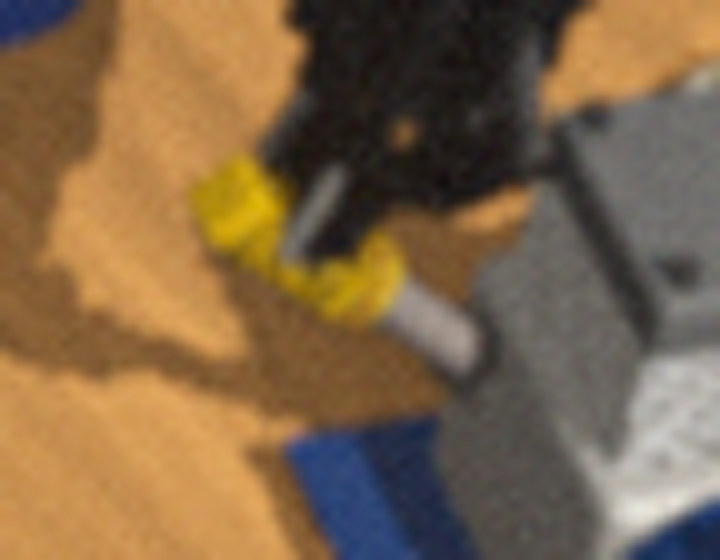

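The collar covers the rim at about (370,290) in the crop. I'll press a little harder to confirm it's fully seated.

Run:
```python
from plan import *
r2,d=rodpose(NY,-np.pi/4,A,1); y=np.array([-np.sin(NY),np.cos(NY),0]);e=np.cross(d,y)
s=ctrl.read_state(); f0=s['force']
h=ctrl.servo_line(s['tcp_pos']+.008*d,rate=.02,max_force=15)
def rep():
    s=ctrl.read_state();f=s['force']-f0; dv=s['tcp_pos']-tcp_for(neckgrip(0),r2)
    print(h,'f d,y,e',np.round([f@d,f@y,f@e],1),np.round(1e3*np.array([dv@d,dv@y,dv@e]),1),s['time'])
rep(); ctrl.pause(.4); rep()
crop(snap('side'),NECK,'q6_side.png',k=10,hw=36,hh=28)
```

```text
True f d,y,e [ 2.2 -0.1 -1.6] [-1.6 -0.3 -1.4] 12.775
True f d,y,e [ 3.4  0.8 -2.3] [-1.6 -0.3 -1.3] 13.175
q6_side.png origin 339 232
```

View pics/q6_side.png

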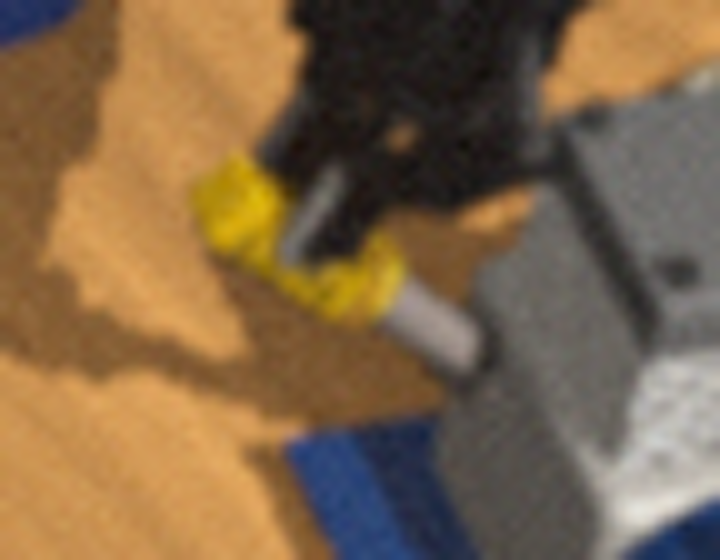

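Pressing harder gave no further travel, so the collar is on a hard stop. Now I'll draw it straight out and check.

Run:
```python
from plan import *
r2,d=rodpose(NY,-np.pi/4,A,1)
s=ctrl.read_state(); f0=s['force']
h=ctrl.servo_line(s['tcp_pos']-.03*d,rate=.06,max_force=25); print(h,ctrl.read_state()['force']-f0)
h=ctrl.servo_line(s['tcp_pos']-.19*d,rate=.12,max_force=25); print(h,ctrl.read_state()['force']-f0)
ctrl.pause(.3)
crop(snap('side'),NECK,'q7_side.png',k=6,hw=65,hh=48)
st=ctrl.read_state();print(st['gripper_width'],st['time'],st['tcp_pos'])
for fy in (0,10,19,30):
    r3,d3=rodpose(np.radians(fy),0,A,1)
    for z in(.1,.3):
        q=ctrl.inverse_kinematics(tcp_for(PAL+[0,0,z]-.157*d3,r3),r3.as_rotvec());print(fy,z,q)
```

```text
False [ 0.15536745  0.08534898 -3.81107028]
False [ 0.68243454  0.07182693 -3.45313408]
q7_side.png origin 310 212
0.019607610114434612 15.7083 [ 0.4564069  -0.14397327  0.28930445]
0 0.1 [ 0.8220699   0.23735396 -0.5005894   0.49004747 -0.62247154  0.37753515]
0 0.3 [ 0.84495729  0.11915571 -0.06531091  0.31296166 -1.14340557  0.63017232]
10 0.1 [ 0.74994645  0.2023009  -0.51834931  0.39477088 -0.55865523  0.68973488]
10 0.3 [ 0.7669596   0.07894521 -0.08312952  0.23729216 -1.09694969  0.90295579]
19 0.1 [ 0.67268237  0.19200503 -0.48152749  0.24344377 -0.5466574   1.04379103]
19 0.3 [ 0.67941758  0.06627957 -0.0624726   0.14501215 -1.08342071  1.17823409]
30 0.1 [ 0.556976    0.20785997 -0.37952007  0.02214954 -0.59975161  1.52156303]
30 0.3 [ 0.55702744  0.08303783  0.00602678  0.01397835 -1.11004581  1.5335848 ]
```

View pics/q7_side.png

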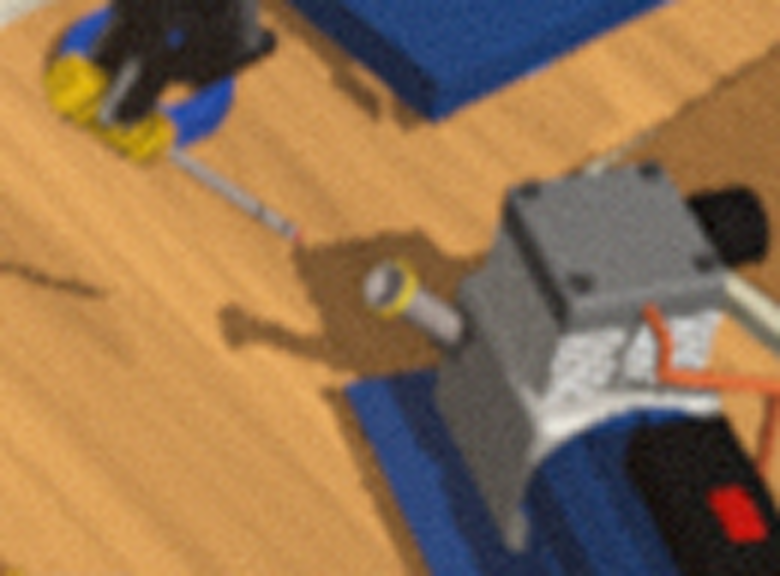

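The dipstick is fully out, with the tip at crop (297,238) well clear of the rim at (390,287). Moving to the palette.

Run:
```python
from plan import *
r3,d3=rodpose(np.radians(25),0,A,1)
ctrl.move_to(tcp_for(PAL+[0,0,.28]-.157*d3,r3),r3.as_rotvec())
print(ctrl.servo_line(tcp_for(PAL+[0,0,.11]-.157*d3,r3),rate=.1,max_force=15))
ctrl.pause(.5)
for n in('top','side'): 
    s=snap(n); crop(s,PAL+[0,0,.1],'r_%s.png'%n,k=6,hw=65,hh=48); save(s,'full_%s.png'%n)
    print(proj(s,PAL+[0,0,.11]))
st=ctrl.read_state();print(st['gripper_width'],st['time'],st['tcp_pos'],st['dq'])
```

```text
False
r_top.png origin 168 99
[[232.34157234 145.9428029 ]]
r_side.png origin 244 132
[[308.77000471 178.07133512]]
0.01976039272234529 19.45 [0.5760725  0.1866112  0.09268125] [ 0.00138692  0.00037866  0.00124666  0.00036939 -0.00099009  0.0003805 ]
```

View pics/r_top.png

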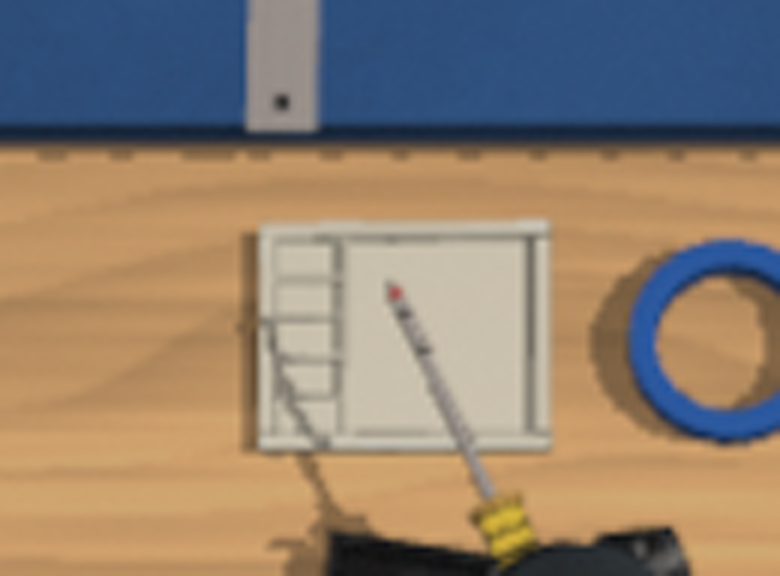

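View pics/r_side.png

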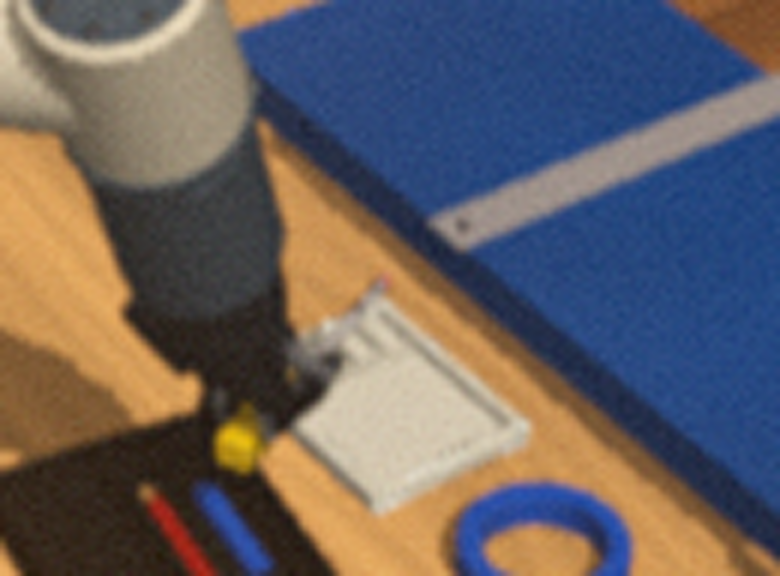

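View pics/full_top.png

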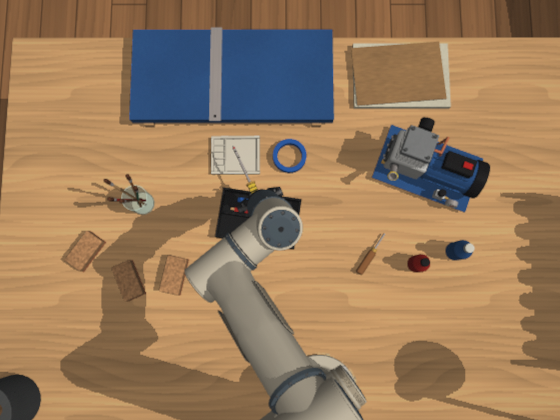

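In the final pose the tip is over the palette, at crop (392,288) in the top view and (385,283) in the side view. The bystanders look unmoved. One numeric check of height and level, then I'll hand in.

Run:
```python
from plan import *
T=snap('top');S=snap('side')
f=lambda x,y,k,a,b:((x+.5)/k-.5+a,(y+.5)/k-.5+b)
p,r=tri(ray(T,*f(390,286,6,168,99)),ray(S,*f(386,281,6,244,132)))
s=ctrl.read_state();Rt=R.from_rotvec(s['ee_rot']); gp=s['tcp_pos']-Rt.apply([G,0,0])
print(p,r,gp,'pitch',np.degrees(np.arcsin((p-gp)[2]/np.linalg.norm(p-gp))),np.linalg.norm(p-gp))
a=cv2.absdiff(T['color'],np.load('top0.npz')['c']).max(2)
ok=abs(p[0]-.712)<.04 and abs(p[1]-.25)<.055 and .05<p[2]<.17 and abs(p[2]-gp[2])<.018
print(ok)
if ok: ctrl.hand_in(); print('handed in',s['time'])
```

```text
[0.70989963 0.24998831 0.10967246] [np.float64(0.0014119727222144025), np.float64(0.0014119727222143806)] [0.56970842 0.18367199 0.11000302] pitch -0.12212599214459652 0.15508558177084494
True
the job is handed in; nothing more can be done
handed in 19.55
```

The dipstick check is done and handed in at about 19.6 s of the 54 s allowed. `hand_in` gives no verdict, so the points below rest on my own measurements.

- **Insertion:** I slid the dipstick down the neck and met no noticeable contact force on the way. It came to a hard stop 1.4–1.6 mm short of where I had estimated the rim. A harder push gave no further travel. I took that as the collar on the rim, and the gap is within the few millimetres of uncertainty in my estimate.
- **Withdrawal:** I drew it straight out. The side camera showed the tip well clear of the mouth, with the grip still held.
- **Final pose:** The tip measured (0.710, 0.250, 0.110) m, over the palette and about 94 mm above its rim. The rod is level to about 0.1°, the arm was still, and the gripper reads 19.8 mm open on the grip.
- **Bystanders:** In the final pictures nothing on the bench looked moved or toppled. I checked this by eye only.

Two measurements were weak:
- **Mouth position:** The two cameras disagreed by about 2.6 mm, and the position worked out from the compressor's outline differed by about 5 mm.
- **View during insertion:** The arm hid the mouth from the top camera, so only the side view and the force readings confirmed the insertion.

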